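# Close and latch the split mould box

## Task

Close the two-part mould box: push its sliding half up against the rubber seal of the fixed half, lay the latch's claw over so that its cross bar hooks behind the keeper, let go of it, and then swing the lever back and down over centre until it lies flat and the latch holds the halves tight together. Leave the slice, the glue bottle and the tape roll beside it where they are.

Things in the scene. Friction and masses are not known exactly. Their poses are not given: they have to be found in the camera images.
- mould: Fixed half of an aluminium mould box on its base plate; does not move. Origin on the table under the lever's pivot; z up, x level, from the fixed half to the sliding half, y across. The fixed half spans x -42 to 20 mm, is 120 mm wide across y, its flat top 80 mm up. The base plate is 12 mm high, 110 mm wide, x -42 to 144 mm. The mould's side at x -42 is open table.
- half (a joint): How far the sliding half stands open, m: 0 = metal to metal, largest 0.055. Slides along the mould's x with about 3 N friction and stays where left; weighs 0.65 to 1.05 kg. At 0.007 it meets the fixed half's rubber seal, a strip that then gives at about 2.5 N per mm and pushes it back open to about 0.006 if not latched.
- push_spot (a point): Middle of the sliding half's flat far end face (the one away from the fixed half), 50 mm above the table. The sliding half is 46 mm long in x, 120 mm wide across, its flat top 80 mm above the table. Axes as the mould.
- keeper (a point): Foot of the keeper, on top of the sliding half, 24 mm short of its far end, axes as the mould. The keeper is a steel lip 18 mm wide, 5 mm thick, rising 14 mm and leaning 32 degrees towards the far end, so a bar behind it on the top face is caught under it. The hooked bar's centre rests at x +9, z +3.5 mm from here; to drop behind the lip it must come down at x +15 to +20 mm.
- pivot (a point): The lever's hinge axis, running across (mould's y), 96 mm above the table. Two bearing ears stand 21 mm to either side of the middle here, from the fixed half's top up to 102 mm above the table.
- lever (a joint): Lever angle, rad: 0 = flat, pointing away from the sliding half (latched; a stop); 1.57 = straight up; 2.4 = leaning well over towards the sliding half (stop). Stiff hinge, stays where left; starts leaning back at 0.7 to 1.05. Under load, closing it takes about 3 N at its end; below about 0.2 it is over centre and the seal's push holds it shut.
- lever_end (a point): Grip point on the lever, 60 mm from the pivot, mid-thickness. The lever is a flat steel bar 18 mm wide across, 5 mm thick, ending 70 mm from the pivot. When flat it stands out 28 mm past the fixed half's side over open table, so fingers can reach down on both sides of it.
- claw: The claw: two thin steel links 29 mm apart, one each side of the lever, joined by a cross bar. Origin at its pin on the lever, x from the pin to the bar. The pin is 18 mm from the pivot, in the direction of a lever angle 0.2 rad less than the lever's. Turns freely on the pin; starts thrown back, leaning along the lever and standing up past its end.
- claw_bar (a point): Centre of the claw's cross bar, a round bar 7 mm thick, 32 mm long across, 70.5 mm from the pin. This bar goes behind the keeper. With the lever leaning back the claw is too short to reach: pulling the claw over by its tab must also draw the lever forward, to about 1.5 to 2 rad when the sliding half is on the seal.
- claw_tab (a point): Middle of the claw's finger tab, 28 mm beyond the cross bar in line from the pin. Flat steel 12 mm wide across, 5 mm thick, 37 mm long. Pinched across its width it can turn between the fingers. When hooked it stands out level past the sliding half's far end. Its x axis points outwards along the claw.
- slice: Bystander: loose round agate slice with gilded rim, about 90 mm across, 8 mm thick, lying flat. Origin at the centre of its underside.
- glue: Bystander: white bottle, 42 mm across, 115 mm tall, standing. Origin at the centre of its underside.
- tape: Bystander: roll of paper tape, 90 mm across, 24 mm tall, lying flat. Origin at the centre of its underside.
Not all that is in view belongs to the job. Of the things like the mould, leave any that is turquoise; of the rest the smaller one is meant.

How it is judged:
On the way:
1. with the lever still up, the claw's bar lies down behind the keeper and the fingers have let go of the claw (value of joint lever above 0.9 rad and x of claw_bar in the frame of keeper between 0.005 and 0.024 m and z of claw_bar in the frame of keeper between 0 and 0.009 m and contact force between the fingers and claw below 0.1 N), for 0.2 s.
At the end, for the whole second after the job is handed in: The lever lies flat (under 0.1 rad) and at rest, the claw's bar is caught behind and below the keeper's lip (4 to 14 mm beyond the keeper's foot and 0 to 9 mm above it), and the halves are drawn together to a gap under 3.5 mm (value of joint lever below 0.1 rad and value of joint half below 0.0035 m and x of claw_bar in the frame of keeper between 0.004 and 0.014 m and z of claw_bar in the frame of keeper between 0 and 0.009 m and velocity of joint lever between -0.05 and 0.05 rad/s); the robot touches nothing.
It fails at once if the slice is shifted by more than 30 mm (distance of slice from where it was at the start of the episode above 0.03 m).
It fails at once if the glue bottle is shifted by more than 30 mm (distance of glue from where it was at the start of the episode above 0.03 m).
It fails at once if the tape roll is shifted by more than 30 mm (distance of tape from where it was at the start of the episode above 0.03 m).
It also fails if it takes over 58 s, if anything falls off the work surface, if the arm or the gripper's body presses on something with over 40 N, if the wrist force passes 120 N, or if a joint passes its speed limit or range.

## Robot

A 6-joint arm with a two-finger parallel gripper is mounted at the origin on the work surface. World frame = base frame: x ahead of the robot, y to its left, z up, the work surface at z = 0. Lengths are in m, angles in rad, forces in N, time in s.
With the tool pointing down it reaches from about 0.35 to 1 m from the base axis. Payload 7.1 kg.
Tool frame: the origin (TCP) lies at the very end of the fingers, on their centre line; the grasp point (between the pads) lies 19 mm behind it; x points along the fingers, z is the direction in which the jaws open and shut, and the axes are right-handed (so a half turn about x gives the same grasp; the last joint's range is limited). The gripper opens to 85 mm and grips with 20 to 120 N. Pads are 22 mm wide; open, the fingers measure 114 mm over their backs; the gripper's body (76 mm by 85 mm) begins 54 mm behind the grasp point. The pads swing forward as they close: fully open they stand 13 mm farther back than shut.
Start: joints at [-1.226, 0.423, 1.63, -0, 1.089, -0.019], TCP at [0.222, -0.584, 0.231] pointing down, gripper open.
Joint ranges: [-3, 3], [-0.9, 2.11], [0.09, 2.58], [-1.31, 4.45], [0.11, 2.69], [-2.54, 2.54]. Speed limits (rad/s): [2.39, 2.39, 3.01, 3.14, 3.14, 3.14].

## Interface

Orientations are given as a unit quaternion [w, x, y, z].
In Python, from bench import get_state, camera, camera_model, finish_job, regions_of, pinpoint gives the robot as it stands.
- The arm moves only by the shell command python3 -m pendant 'ROWS' [FORCE]. ROWS is text: rows parted by semicolons, each of 5 numbers parted by spaces: the opening, from 0 (shut) to 1 (fully open), then the shift along the tool's x, y, z in units of 30 mm (1.0 is 30 mm), then the turn about the tool's x in degrees. In form: fingers x y z roll; .... A call has 1 to 5 rows; each row is the pose to reach, as a shift and turn from the pose commanded when the call began, along the tool's axes at that moment; what a row does not reach only later rows make up. A row lasts 1/12 s, in which the tool goes at most 41.7 mm and 7.16 degrees, less where a joint would pass 70% of its speed; a pose out of reach is approached as far as the arm can. A call with a gripper value outside its range is refused whole. The fingers move at their own pace and stop on an object; FORCE is the grip in N (left out, the last holds). Time passes only in rows, so rows that repeat a pose let the fingers close. It gives the time, the measured TCP pose, the force and the opening at its end, in the units of the state.
- get_state(): the state, without advancing time (a new reading comes with each control period).
- camera(name): name is "scene" or "top" or "wrist"; returns the picture (400x640x3 uint8, blue, green, red); there is no depth.
- camera_model(name): a dict with "K" (3x3 intrinsics, pixels), "position" and "orientation" of the camera in the world. Camera axes: x right, y down, z forward; pixel columns grow to the right and rows downward; lengths in m; the calibration is good to about 2 mm. A picture is of the moment at which its call begins: read the wrist's pose just before it. camera_model takes no time and is no camera call; for the wrist camera it gives the pose at the moment of the call.
- finish_job(): hands the job in, once; it reports no verdict.
Trained networks look in the newest picture that a camera, given by its name, has taken for a name from the list of things; names that differ only in an ending like _2 or _b are one class to them, and where a whole thing is asked for, a point or a joint stands for the part that bears it (a point fixed in the world has none). Each returns a list of dicts, best first, with "confidence" (0 to 1); they miss things now and then, are a little off and sometimes report something else, mostly with a low value. They report only what shows in the picture. A call takes as long as a camera call. They do not tell look-alikes from the thing itself.
- regions_of(label, camera): "region" (400x640 bool, what is visible of it) and "point" ([column, row] in pixels, amid what is visible of it).
- pinpoint(label, camera): "point" ([column, row] in pixels: a listed point, or the origin of a listed thing).
The state is a dict: "time": time; "qpos": joint angles; "qd": joint speeds; "effort": joint torques, N m; "position": TCP position; "tool_rot": TCP orientation; "force": force on the tool from outside, world axes, zero at the start; "ft_torque": the same for the moment, N m; "width": finger opening in m.
Only numpy, scipy, OpenCV 4.12 (cv2) and the standard library are available. Lean on these libraries where they do the work, as an engineer would, in place of code of your own. Each camera call takes 0.05 s, during which the arm holds its last target.

## Working session

There is one attempt and no reset: what is moved stays moved. The work goes in short steps, Python scripts to look and compute and a shell command to move; the robot and the scene stay as the last step left them, time stands still between calls to the robot, and variables do not carry over. Pictures are saved under pics/ and viewed, and the job is handed in when it is done.

```bash
ls; mkdir -p pics; python3 - <<'E'
from bench import *
import cv2
s=get_state();print(s)
for n in("scene","top","wrist"):
    im=camera(n);cv2.imwrite(f"pics/{n}0.png",im)
    m=camera_model(n);print(n,m)
E
```

```text
pics
{'time': 0.0, 'qpos': array([-1.22597505e+00,  4.23854369e-01,  1.63067979e+00,  8.77989273e-06,
        1.08859890e+00, -1.89933268e-02]), 'qd': array([-4.45328401e-05, -1.31176703e-03, -5.20946764e-04,  1.20258837e-03,
       -2.16662855e-03,  3.49120247e-04]), 'effort': array([-1.69715935e-03, -5.57384384e+01, -2.81746817e+01, -1.19392544e-04,
        7.38212810e-03,  2.21654051e-05]), 'position': array([ 0.22224831, -0.58357071,  0.23054125]), 'tool_rot': array([ 0.58176123,  0.4016182 ,  0.58264296, -0.40097864]), 'force': array([ 0.67689409, -0.18597188,  0.14929017]), 'ft_torque': array([-0.02953044,  0.02823231,  0.00403271]), 'width': 0.08562403073304942}
scene {'K': array([[500.06312442,   0.        , 323.07584843],
       [  0.        , 500.06312442, 190.87055409],
       [  0.        ,   0.        ,   1.        ]]), 'position': array([1.34681848, 0.45286155, 0.86472797]), 'orientation': array([-0.2151304 ,  0.46590963,  0.77152108, -0.37603503])}
top {'K': array([[489.15619385,   0.        , 320.50521652],
       [  0.        , 489.15619385, 209.81806035],
       [  0.        ,   0.        ,   1.        ]]), 'position': array([0.4252613 , 0.00138276, 1.19530987]), 'orientation': array([-0.03245776,  0.71401272, -0.69881088,  0.02820775])}
wrist {'K': array([[322.56239751,   0.        , 321.34837434],
       [  0.        , 322.56239751, 199.44626997],
       [  0.        ,   0.        ,   1.        ]]), 'position': array([ 0.29878677, -0.55523895,  0.37314761]), 'orientation': array([ 0.13289351,  0.81248696, -0.56009618, -0.09217657])}
```

View pics/scene0.png

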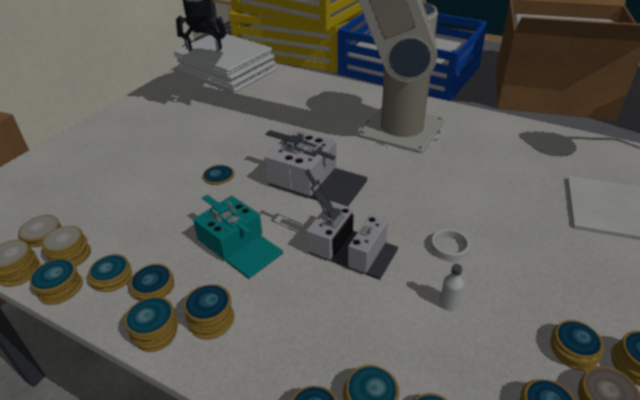

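View pics/top0.png

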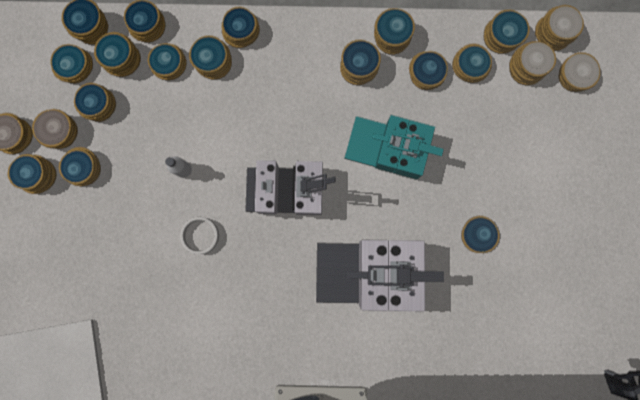

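View pics/wrist0.png

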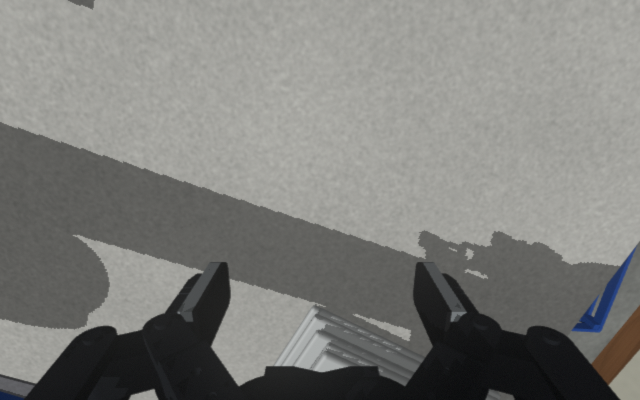

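Candidates for the mould, in the top picture:
- (290,187): grey, open.
- (388,275): grey, closed, larger.
- (405,147): turquoise.

The turquoise one is ruled out, and the smaller grey one is the open one at (290,187). Next I check it in a crop and run the networks.

```bash
cat > h.py <<'E'
import numpy as np, cv2
from bench import *
from scipy.spatial.transform import Rotation as R
def rot(q): return R.from_quat([q[1],q[2],q[3],q[0]]).as_matrix()
def ray(m,p):
    d=rot(m["orientation"])@np.linalg.inv(m["K"])@np.array([p[0],p[1],1.]); return np.array(m["position"]),d/np.linalg.norm(d)
def tri(rays):
    A=np.zeros((3,3));b=np.zeros(3)
    for o,d in rays:
        P=np.eye(3)-np.outer(d,d);A+=P;b+=P@o
    x=np.linalg.solve(A,b); return x,[np.linalg.norm((np.eye(3)-np.outer(d,d))@(x-o)) for o,d in rays]
def atz(r,z): o,d=r; return o+d*(z-o[2])/d[2]
def proj(m,X):
    c=rot(m["orientation"]).T@(np.array(X)-m["position"]);u=m["K"]@c;return u[:2]/u[2]
E
python3 - <<'E'
from h import *
s=get_state();print("tool axes cols x,y,z:\n",rot(s["tool_rot"]).round(3)); print(rot(s["tool_rot"]).T@(camera_model("wrist")["position"]-s["position"]))
for c in("scene","top"):
    im=camera(c);m=camera_model(c)
    for l in("mould","push_spot","keeper","pivot","lever_end","claw","claw_bar","claw_tab","slice","glue","tape"):
        print(c,l,[(np.round(d["point"],1).tolist(),round(d["confidence"],2)) for d in pinpoint(l,c)])
    x0,y0=(230,100) if c=="top" else (250,120)
    cv2.imwrite(f"pics/crop_{c}.png",cv2.resize(im[y0:y0+180,x0:x0+200],None,fx=3.3,fy=3.3,interpolation=cv2.INTER_CUBIC))
print(get_state()["time"])
E
```

```text
tool axes cols x,y,z:
 [[-0.     0.935  0.356]
 [ 0.001  0.356 -0.935]
 [-1.    -0.    -0.001]]
[-0.14243482  0.08162699  0.00046636]
scene mould [([336.0, 246.1], 0.89), ([296.7, 177.1], 0.85), ([226.5, 238.8], 0.64)]
scene push_spot [([375.2, 242.4], 0.69), ([241.8, 233.8], 0.62), ([323.7, 165.8], 0.61)]
scene keeper [([368.5, 235.1], 0.94), ([312.0, 151.1], 0.85), ([232.7, 221.3], 0.83), ([319.4, 194.9], 0.63)]
scene pivot [([332.9, 216.3], 0.72), ([314.7, 185.6], 0.65), ([220.7, 207.1], 0.63), ([376.2, 246.0], 0.31)]
scene lever_end [([320.4, 192.4], 0.92), ([271.7, 134.3], 0.9), ([208.6, 198.6], 0.6)]
scene claw [([217.6, 204.8], 0.68), ([327.3, 207.4], 0.52), ([288.3, 139.0], 0.5)]
scene claw_bar [([315.0, 152.6], 0.67), ([315.7, 185.9], 0.46), ([237.6, 220.6], 0.46)]
scene claw_tab [([245.2, 229.6], 0.67), ([307.1, 175.9], 0.64), ([331.4, 157.2], 0.5)]
scene slice [([219.1, 172.9], 0.82), ([318.3, 195.6], 0.52)]
scene glue [([450.3, 304.3], 0.63)]
scene tape [([448.6, 248.0], 0.9)]
top mould [([394.5, 269.7], 0.89), ([405.3, 154.8], 0.81), ([308.8, 191.2], 0.72), ([328.2, 182.1], 0.71)]
top push_spot [([362.5, 272.8], 0.95), ([259.3, 185.5], 0.76), ([381.5, 142.5], 0.75)]
top keeper [([372.5, 273.6], 0.57), ([266.8, 186.8], 0.55)]
top pivot [([398.2, 276.8], 0.85), ([304.3, 184.9], 0.72), ([414.2, 145.2], 0.64)]
top lever_end [([321.1, 184.9], 0.93), ([434.3, 152.2], 0.86), ([437.7, 278.1], 0.68)]
top claw [([413.9, 276.4], 0.66), ([308.0, 184.9], 0.64), ([416.9, 148.0], 0.57)]
top claw_bar [([392.1, 139.5], 0.67), ([368.3, 274.9], 0.62), ([323.6, 180.7], 0.48)]
top claw_tab [([351.6, 272.6], 0.76), ([329.2, 179.1], 0.71), ([381.3, 136.9], 0.68)]
top slice [([476.6, 236.6], 0.88)]
top glue [([182.9, 167.3], 0.96), ([305.0, 183.7], 0.47)]
top tape [([203.4, 235.2], 0.81)]
1.35
```

View pics/crop_top.png

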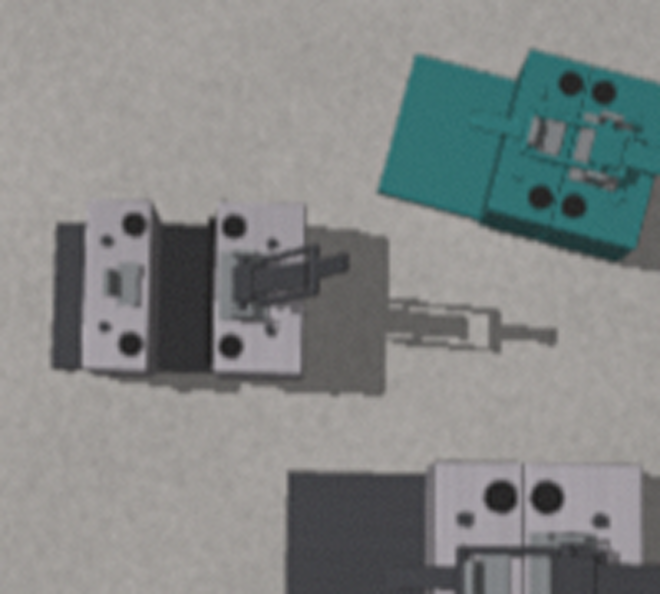

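View pics/crop_scene.png

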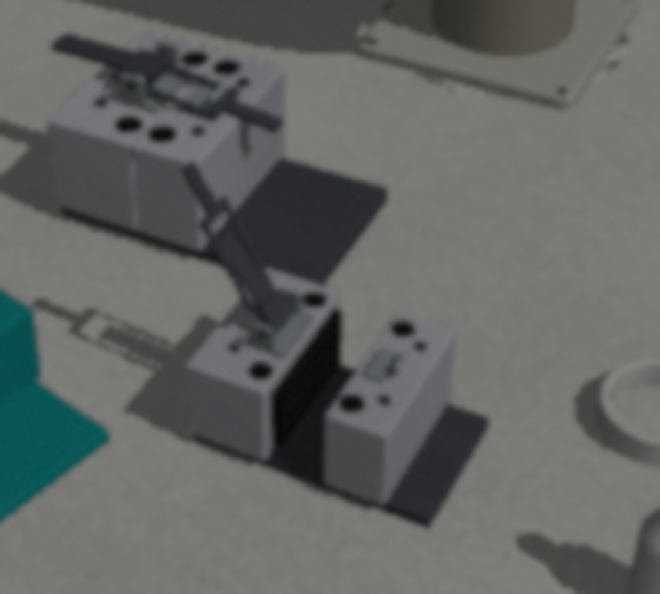

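```bash
python3 - <<'E'
from h import *
ms,mt=camera_model("scene"),camera_model("top")
P={"mould":((336,246.1),(308.8,191.2)),"push":((375.2,242.4),(259.3,185.5)),"keeper":((368.5,235.1),(266.8,186.8)),"pivot":((332.9,216.3),(304.3,184.9)),"lever_end":((320.4,192.4),(321.1,184.9)),"claw":((327.3,207.4),(308,184.9)),"bar":((315.7,185.9),(323.6,180.7)),"tab":((307.1,175.9),(329.2,179.1)),"glue":((450.3,304.3),(182.9,167.3)),"tape":((448.6,248),(203.4,235.2)),"slice":((219.1,172.9),(476.6,236.6))}
for k,(a,b) in P.items():
    x,e=tri([ray(ms,a),ray(mt,b)]);print(k,x.round(4),np.round(e,4))
E
```

```text
mould [ 0.5715  0.0461 -0.0097] [0.007 0.007]
push [0.5768 0.1557 0.0565] [0.0015 0.0015]
keeper [0.5726 0.1366 0.0677] [0.0015 0.0015]
pivot [0.5759 0.0477 0.092 ] [0.0006 0.0006]
lever_end [0.5688 0.0104 0.1447] [0.002 0.002]
claw [0.5745 0.0359 0.1135] [0.0024 0.0024]
bar [0.5756 0.004  0.1661] [0.0007 0.0007]
tab [ 0.5776 -0.0114  0.1903] [0.0035 0.0035]
glue [0.6252 0.3534 0.0031] [0.0019 0.0019]
tape [ 0.4587  0.2979 -0.0021] [0.0029 0.0029]
slice [ 0.4721 -0.3729  0.0069] [0.0033 0.0033]
```

The crop confirms the choice: the mould at top (290,187) is open, light grey and smaller than the closed grey one. Its axis runs along world +y, and the triangulated sizes fit (pivot z 0.092, push spot z 0.057). Now I plan the move to a wrist view over it.

```bash
cat >> h.py <<'E'
def go(target,yaw=None):
    """tool-unit shift from measured pose to target; yaw= desired direction (deg) of tool y axis in the world"""
    s=get_state();T=rot(s["tool_rot"]);d=T.T@(np.array(target)-s["position"])/0.03
    cy=np.degrees(np.arctan2(T[1,1],T[0,1]))
    print("pos",s["position"].round(4),"yaw",cy.round(2),"shift units",d.round(3),"len mm",(np.linalg.norm(d)*30).round(1),"roll",None if yaw is None else -(yaw-cy),"F",s["force"].round(1),"w",round(s["width"],4),"t",round(s["time"],2))
E
python3 - <<'E'
from h import *
go([0.576,0.0,0.33],90)
s=get_state();print(rot(s["tool_rot"]).T@rot(camera_model("wrist")["orientation"]))
E
```

```text
pos [ 0.2224 -0.5841  0.2313] yaw 20.84 shift units [ -3.289  17.942 -14.001] len mm 689.9 roll -69.1576561607759 F [-0.3  0.1 -0.2] w 0.0852 t 1.35
[[-3.00887004e-04 -3.19232084e-01  9.47676520e-01]
 [-2.20779164e-04 -9.47676518e-01 -3.19232154e-01]
 [ 9.99999930e-01 -3.05280036e-04  2.14663755e-04]]
```

```bash
python3 -m pendant '1 -0.2 1.05 -0.82 -7; 1 -0.5 2.1 -1.64 -14; 1 -0.9 3.15 -2.46 -21; 1 -1.3 4.2 -3.28 -28; 1 -1.7 5.25 -4.1 -35'; python3 -c "
from h import *
go([0.576,0.0,0.33],90)"
```

```text
time: 1.77
position: [0.3262, -0.4116, 0.2827]
tool_rot: [0.676, 0.206, 0.677, -0.206]
force: [0.5, -0.2, -0.2]
width: 0.0853
pos [ 0.3262 -0.4116  0.2827] yaw 56.15 shift units [-1.575 16.033 -0.726] len mm 483.8 roll -33.845771758871706 F [ 0.5 -0.2 -0.2] w 0.0853 t 1.77
```

```bash
python3 -m pendant '1 -0.3 1.35 -0.06 -7; 1 -0.6 2.7 -0.12 -14; 1 -1 4.05 -0.18 -21; 1 -1.4 5.4 -0.24 -28; 1 -1.57 6.75 -0.3 -34'; python3 -c "
from h import *
go([0.576,0.0,0.33],90)"
```

```text
time: 2.18
position: [0.4329, -0.2396, 0.3311]
tool_rot: [0.708, -0.002, 0.706, 0.001]
force: [1.8, -2.0, -0.4]
width: 0.0854
pos [ 0.4329 -0.2396  0.3311] yaw 90.18 shift units [0.037 7.971 4.795] len mm 279.1 roll 0.17812379853091898 F [ 1.8 -2.  -0.4] w 0.0854 t 2.18
```

```bash
python3 - <<'E'
from h import *
ms,mt=camera_model("scene"),camera_model("top")
# refine: gather several network readings for averaging (scene/top) not needed now
E
python3 -m pendant '1 0 1.15 0.7 0; 1 0 2.3 1.4 0; 1 0 3.45 2.1 0; 1 0 4.6 2.8 0; 1 0 5.75 3.5 0' >/dev/null;  python3 -m pendant '1 0 1.1 0.65 0; 1 0 2.2 1.3 0; 1 0 2.2 1.3 0; 1 0 2.2 1.3 0'; python3 - <<'E'
from h import *
go([0.576,0.0,0.33],90)
m=camera_model("wrist");im=camera("wrist");cv2.imwrite("pics/w1.png",im)
import pickle;D={}
for l in("mould","push_spot","keeper","pivot","lever_end","claw","claw_bar","claw_tab"):
    D[l]=[(np.round(d["point"],1).tolist(),round(d["confidence"],2)) for d in pinpoint(l,"wrist")];print(l,D[l])
pickle.dump((m,D),open("w1.pkl","wb"))
E
```

```text
time: 2.93
position: [0.577, -0.001, 0.3289]
tool_rot: [0.707, -0.0, 0.707, 0.0]
force: [-0.0, -0.9, 0.0]
width: 0.085
pos [ 0.577  -0.001   0.3289] yaw 90.04 shift units [-0.035  0.035 -0.032] len mm 1.8 roll 0.03885985405601389 F [-0.  -0.9  0. ] w 0.085 t 2.93
mould [([202.0, 249.2], 0.66)]
push_spot [([172.0, 220.2], 0.98), ([397.8, 249.5], 0.97), ([319.4, 18.7], 0.7), ([319.6, 198.7], 0.52)]
keeper [([397.8, 271.5], 0.88), ([320.1, 39.9], 0.84), ([165.8, 257.1], 0.78)]
pivot [([165.3, 298.2], 0.88), ([318.3, 120.1], 0.58)]
lever_end [([320.2, 164.2], 0.94), ([379.1, 338.0], 0.63), ([316.7, 131.1], 0.18)]
claw [([388.4, 313.9], 0.77), ([319.4, 131.7], 0.72)]
claw_bar [([403.3, 268.4], 0.82), ([321.9, 177.6], 0.74), ([160.3, 244.8], 0.7)]
claw_tab [([158.6, 217.1], 0.91), ([403.7, 249.6], 0.8), ([321.7, 200.0], 0.58), ([320.0, 36.7], 0.21), ([320.3, 134.4], 0.19)]
```

View pics/w1.png

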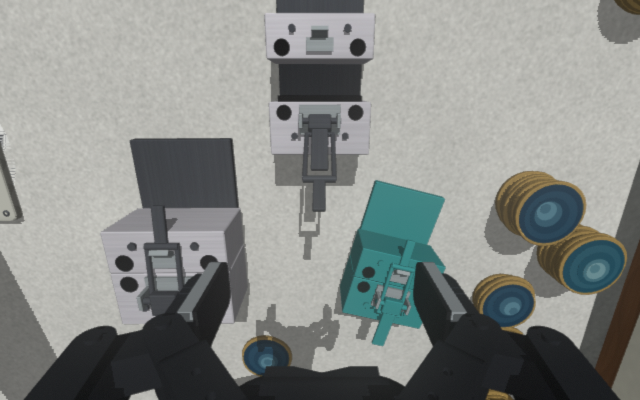

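The target mould fills the top middle of the view:
- keeper (320,40)
- pivot (318,120)
- lever end (320,164)
- bar (322,178)
- tab (322,200)

Next is a second view from further along +y.

```bash
python3 -m pendant '1 0 1.2 0 0; 1 0 2.4 0 0; 1 0 3.6 0 0; 1 0 3.6 0 0;1 0 3.6 0 0'; python3 - <<'E'
from h import *
m=camera_model("wrist");im=camera("wrist");cv2.imwrite("pics/w2.png",im)
import pickle
D={}
for l in("mould","push_spot","keeper","pivot","lever_end","claw","claw_bar","claw_tab"):
    D[l]=[(np.round(d["point"],1).tolist(),round(d["confidence"],2)) for d in pinpoint(l,"wrist")];print(l,D[l])
pickle.dump((m,D),open("w2.pkl","wb"))
E
```

```text
time: 3.8
position: [0.5766, 0.1065, 0.3293]
tool_rot: [0.707, 0.0, 0.707, -0.0]
force: [0.9, -0.4, -0.0]
width: 0.0855
mould [([322.0, 185.4], 0.96), ([374.0, 324.2], 0.91)]
push_spot [([394.8, 310.0], 0.93), ([319.4, 113.4], 0.66), ([184.8, 285.5], 0.63), ([321.8, 274.9], 0.38)]
keeper [([393.7, 337.3], 0.88), ([321.4, 137.7], 0.78)]
pivot [([319.4, 207.7], 0.91), ([387.0, 362.8], 0.91)]
lever_end [([321.5, 255.4], 0.9)]
claw [([381.6, 373.0], 0.83), ([321.7, 221.2], 0.75)]
claw_bar [([396.3, 333.4], 0.7), ([319.8, 274.4], 0.6)]
claw_tab [([320.8, 299.2], 0.93), ([172.7, 293.9], 0.81), ([400.6, 317.8], 0.69)]
```

View pics/w2.png

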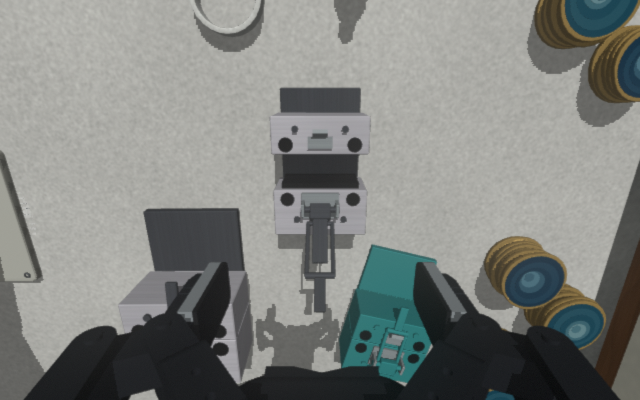

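```bash
python3 - <<'E'
from h import *
import pickle
m1,_=pickle.load(open("w1.pkl","rb"));m2,_=pickle.load(open("w2.pkl","rb"));ms,mt=camera_model("scene"),camera_model("top")
P={"push":((319.4,18.7),(319.4,113.4),(375.2,242.4),(259.3,185.5)),"keeper":((320.1,39.9),(321.4,137.7),(368.5,235.1),(266.8,186.8)),"pivot":((318.3,120.1),(319.4,207.7),(332.9,216.3),(304.3,184.9)),"lever_end":((320.2,164.2),(321.5,255.4),(320.4,192.4),(321.1,184.9)),"claw":((319.4,131.7),(321.7,221.2),(327.3,207.4),(308,184.9)),"bar":((321.9,177.6),(319.8,274.4),(315.7,185.9),(323.6,180.7)),"tab":((321.7,200),(320.8,299.2),(307.1,175.9),(329.2,179.1))}
for k,p in P.items():
    r=[ray(m,q) for m,q in zip((m1,m2,ms,mt),p)]
    x,e=tri(r[:2]);X,E=tri(r);print(k,x.round(4),np.round(e,4),"all4",X.round(4),np.round(E,4))
E
```

```text
push [0.574  0.1604 0.0454] [0.0002 0.0002] all4 [0.5753 0.1577 0.0557] [0.0013 0.0037 0.0009 0.004 ]
keeper [0.5757 0.1338 0.0762] [0.0006 0.0006] all4 [0.5744 0.1353 0.0691] [0.0009 0.0031 0.0034 0.0014]
pivot [0.5734 0.0484 0.0903] [0.0004 0.0004] all4 [0.5744 0.0479 0.0909] [0.0015 0.0009 0.0003 0.002 ]
lever_end [0.5759 0.0074 0.1388] [0.0005 0.0005] all4 [0.573  0.0108 0.1467] [0.0029 0.0035 0.0038 0.0042]
claw [0.5755 0.0374 0.1081] [0.0011 0.0011] all4 [0.5751 0.0372 0.1128] [0.001  0.0025 0.0035 0.0018]
bar [0.5758 0.0008 0.169 ] [0.0013 0.0013] all4 [0.5757 0.0024 0.1678] [0.0023 0.0022 0.0028 0.0009]
tab [ 0.5763 -0.0145  0.1912] [0.0006 0.0006] all4 [ 0.5768 -0.0127  0.1914] [0.0016 0.0018 0.003  0.0046]
```

```bash
cat > fit.py <<'E'
from h import *
import pickle
from scipy.optimize import least_squares
def pts(p):
    x0,y0,yaw,g,L,c=p
    loc={"push":(.066+g,.05),"keeper":(.042+g,.08),"pivot":(0,.096),"lever_end":(-.06*np.cos(L),.096+.06*np.sin(L))}
    pin=np.array([-.018*np.cos(L-.2),.096+.018*np.sin(L-.2)]);u=np.array([-np.cos(c),np.sin(c)])
    loc["claw"]=pin;loc["bar"]=pin+.0705*u;loc["tab"]=pin+.0985*u
    return {k:np.array([x0+v[0]*np.cos(yaw),y0+v[0]*np.sin(yaw),v[1]]) for k,v in loc.items()}
def fit(obs,p0):
    def f(p):
        W=pts(p);r=[]
        for m,k,uv,w in obs: r+=list((proj(m,W[k])-uv)*w)
        return np.array(r)
    s=least_squares(f,p0,loss="soft_l1");return s.x,f(s.x)
E
python3 - <<'E'
from fit import *
m1,_=pickle.load(open("w1.pkl","rb"));m2,_=pickle.load(open("w2.pkl","rb"));ms,mt=camera_model("scene"),camera_model("top")
P={"push":((319.4,18.7),(319.4,113.4),(375.2,242.4),(259.3,185.5)),"keeper":((320.1,39.9),(321.4,137.7),(368.5,235.1),(266.8,186.8)),"pivot":((318.3,120.1),(319.4,207.7),(332.9,216.3),(304.3,184.9)),"lever_end":((320.2,164.2),(321.5,255.4),(320.4,192.4),(321.1,184.9)),"claw":((319.4,131.7),(321.7,221.2),(327.3,207.4),(308,184.9)),"bar":((321.9,177.6),(319.8,274.4),(315.7,185.9),(323.6,180.7)),"tab":((321.7,200),(320.8,299.2),(307.1,175.9),(329.2,179.1))}
obs=[(m,k,np.array(q),1) for k,p in P.items() for m,q in zip((m1,m2,ms,mt),p)]
for o in (obs,[o for o in obs if o[0] is m1 or o[0] is m2]):
    x,r=fit(o,[.575,.048,1.57,.042,.9,.9]);print(x.round(4),np.abs(r).max(),r.std())
    for k,v in pts(x).items():print(k,v.round(4))
print(r.reshape(-1,2).round(1))
E
```

```text
[0.5753 0.0499 1.5787 0.0427 0.818  1.053 ] 3.6549878718819 1.3758013201882586
push [0.5744 0.1586 0.05  ]
keeper [0.5746 0.1346 0.08  ]
pivot [0.5753 0.0499 0.096 ]
lever_end [0.5756 0.0088 0.1398]
claw [0.5754 0.0352 0.1064]
bar [5.757e-01 3.000e-04 1.677e-01]
tab [ 0.5758 -0.0136  0.192 ]
[0.5753 0.0505 1.5796 0.0423 0.7652 1.0384] 1.9822397702816374 0.9689740100510362
push [0.5744 0.1589 0.05  ]
keeper [0.5746 0.1349 0.08  ]
pivot [0.5753 0.0505 0.096 ]
lever_end [0.5757 0.0073 0.1376]
claw [0.5755 0.0353 0.1056]
bar [ 5.758e-01 -4.000e-04  1.664e-01]
tab [ 0.5759 -0.0147  0.1905]
[[ 0.1  0.7]
 [ 0.4  1.5]
 [-0.5 -1.6]
 [-1.5 -0.5]
 [ 2.  -1.5]
 [ 1.2 -0. ]
 [ 0.3 -0.2]
 [-0.6 -0.4]
 [ 1.   1.5]
 [-1.   0.8]
 [-1.4  0.6]
 [ 1.2 -0.2]
 [-1.1 -0.1]
 [ 0.3 -0.3]]
```

Reprojecting with the known heights agrees within 2 px in the wrist views. That gives mould x 0.575, pivot y 0.050, yaw 90.5°, gap 42 mm, lever about 0.8 rad. Now I close the fingers and go down beyond the far face.

```bash
python3 -m pendant '0 0.3 1.2 -0.05 0; 0 0.6 2.4 -0.05 0; 0 0.9 3.1 -0.05 0; 0 2.2 3.1 -0.05 0; 0 3.5 3.1 -0.05 0' 60; python3 -m pendant '0 1.3 0 0 0; 0 2.6 0 0 0; 0 3.9 0 0 0; 0 5.2 0 0 0; 0 6 0 0 0'; python3 -c "
from h import *
go([0.575,0.17,0.045],90)"
```

```text
time: 4.67
position: [0.5769, 0.1999, 0.2252]
tool_rot: [0.709, 0.001, 0.705, 0.0]
force: [0.9, -0.0, -1.0]
width: 0.0255
time: 5.08
position: [0.5736, 0.1972, 0.0405]
tool_rot: [0.706, 0.001, 0.708, -0.002]
force: [-0.4, 0.3, 0.9]
width: 0.0001
pos [0.5736 0.1972 0.0405] yaw 89.82 shift units [-0.148 -0.908  0.048] len mm 27.6 roll -0.18098270719752918 F [-0.4  0.3  0.9] w 0.0001 t 5.08
```

```bash
python3 -m pendant '0 0 -0.5 0 0; 0 0 -0.9 0 0; 0 0 -1.2 0 0; 0 0 -1.5 0 0; 0 0 -1.8 0 0';  python3 -m pendant '0 0 -0.1 0 0; 0 0 -0.2 0 0; 0 0 -0.2 0 0; 0 0 -0.2 0 0'; python3 -c "
from h import *
go([0.575,0.133,0.045],90)"
```

```text
time: 5.5
position: [0.5763, 0.1434, 0.0461]
tool_rot: [0.708, 0.002, 0.706, -0.001]
force: [-1.2, 3.7, -0.8]
width: -0.0001
time: 5.83
position: [0.5759, 0.1379, 0.0449]
tool_rot: [0.708, 0.001, 0.707, -0.001]
force: [-0.0, -0.1, 0.3]
width: 0.0002
pos [0.5759 0.1379 0.0449] yaw 89.84 shift units [-0.003 -0.164 -0.028] len mm 5.0 roll -0.1589610744284613 F [-0.  -0.1  0.3] w 0.0002 t 5.83
```

```bash
python3 -m pendant '0 0 -0.06 0 0; 0 0 -0.12 0 0; 0 0 -0.12 0 0'; python3 -m pendant '0 0 -0.05 0 0; 0 0 -0.1 0 0; 0 0 -0.1 0 0';python3 -m pendant '0 0 -0.05 0 0; 0 0 -0.1 0 0; 0 0 -0.1 0 0'
```

```text
time: 6.08
position: [0.5757, 0.1347, 0.0445]
tool_rot: [0.707, 0.001, 0.707, -0.001]
force: [-0.0, 1.6, 1.7]
width: -0.0005
time: 6.33
position: [0.5757, 0.1318, 0.0445]
tool_rot: [0.707, 0.001, 0.707, -0.001]
force: [0.1, 4.0, 3.2]
width: -0.0001
time: 6.58
position: [0.5757, 0.1295, 0.0445]
tool_rot: [0.707, 0.002, 0.707, -0.001]
force: [-0.0, 7.8, 1.8]
width: -0.0001
```

The seal is clearly compressed (7.8 N), so I back off and rise for a check view.

```bash
python3 -m pendant '0 0 0.5 0 0; 0 0 1.3 0 0; 0.5 -1 1.8 0 0; 0.5 -2.3 1.8 0 0; 0.5 -3.6 1.8 0 0'; python3 -m pendant '0.5 -1.3 -0.3 0 0; 0.5 -2.6 -0.6 0 0; 0.5 -3.9 -1.4 0 0; 0.5 -5.2 -1.9 0 0; 0.5 -6 -2.5 0 0'; python3 -m pendant '0.5 0 0 0 0;0.5 0 0 0 0;0.5 0 0 0 0'; python3 - <<'E'
from fit import *
m=camera_model("wrist");im=camera("wrist");cv2.imwrite("pics/w3.png",im)
for l in("push_spot","keeper","pivot","lever_end","claw","claw_bar","claw_tab"):
    print(l,[(np.round(d["point"],1).tolist(),round(d["confidence"],2)) for d in pinpoint(l,"wrist") if abs(d["point"][0]-320)<25])
pickle.dump(m,open("w3.pkl","wb"))
W=pts([.5753,.0502,1.5792,.006,.78,1.04])
for k,v in W.items(): print(k,proj(m,v).round(1))
go([0.575,-.0165,0.25],90)
E
```

```text
time: 7.0
position: [0.5738, 0.1835, 0.1519]
tool_rot: [0.706, -0.0, 0.709, -0.001]
force: [0.7, 0.4, -0.1]
width: 0.0356
time: 7.42
position: [0.5753, 0.1075, 0.3355]
tool_rot: [0.708, 0.001, 0.706, -0.001]
force: [1.4, -0.0, -0.1]
width: 0.0423
time: 7.67
position: [0.5744, 0.1077, 0.3312]
tool_rot: [0.706, 0.001, 0.708, -0.001]
force: [0.2, 0.3, -0.2]
width: 0.0427
push_spot [([322.9, 143.8], 0.57)]
keeper [([322.8, 168.2], 0.7)]
pivot [([322.5, 209.6], 0.7)]
lever_end [([324.5, 254.1], 0.68)]
claw [([321.7, 222.3], 0.91)]
claw_bar [([324.8, 276.0], 0.74), ([324.6, 253.1], 0.15)]
claw_tab [([324.7, 299.1], 0.76)]
push [322.1 144.5]
keeper [322.3 167.6]
pivot [322.8 208.2]
lever_end [323.2 255.1]
claw [322.9 222.4]
bar [323.4 274.3]
tab [323.6 298.9]
pos [0.575  0.1078 0.3316] yaw 89.87 shift units [ 2.72  -4.144  0.012] len mm 148.7 roll -0.13001753658367932 F [ 0.6  0.9 -0.1] w 0.0429 t 8.07
```

View pics/w3.png

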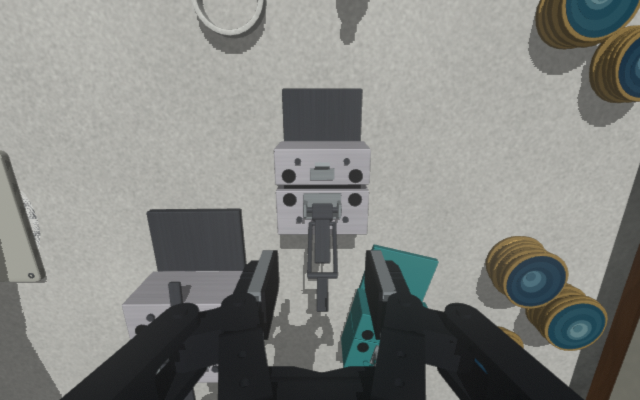

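The half now stands about 6 mm open, and my model predicts every network point within 2 px. Next I work out the tab grasp and the path to pull it over.

```bash
cat > plan.py <<'E'
import numpy as np
Y0=.0502
def G(L,c,a=.104): # returns (world y, TCP z), pin, bar
    pin=np.array([-.018*np.cos(L-.2),.096+.018*np.sin(L-.2)]);u=np.array([-np.cos(c),np.sin(c)])
    g=pin+a*u;b=pin+.0705*u
    return np.array([Y0+g[0],g[1]-.019]),b
if __name__=="__main__":
    from scipy.optimize import fsolve
    K=np.array([.048,.08])
    Lc=lambda bar:fsolve(lambda q:G(q[0],q[1])[1]-bar,[1.9,2.6])
    way=[(.78,c) for c in(1.04,1.3,1.6,1.9,2.15)]+[(1.2,2.2),(1.6,2.25),(1.9,2.3)]
    for dx,dz in((.019,.03),(.018,.02),(.0175,.01),(.0175,.0045)): way.append(tuple(Lc(K+[dx,dz])))
    p0=None
    for L,c in way:
        g,b=G(L,c); print("L%.2f c%.2f"%(L,c),"TCP yz",g.round(4),"bar-keeper mm",((b-K)*1e3).round(1),"units from start: x %.2f y %.2f"%(0 if p0 is None else -(g-p0)[1]/.03,0 if p0 is None else (g-p0)[0]/.03)); p0=g if p0 is None else p0
E
python3 plan.py; python3 -c "
from h import *
go([0.5758,-.017,0.175],90)"
```

```text
L0.78 c1.04 TCP yz [-0.0175  0.1766] bar-keeper mm [-98.7  86.7] units from start: x 0.00 y 0.00
L0.78 c1.30 TCP yz [0.0073 0.1871] bar-keeper mm [-81.9  93.8] units from start: x -0.35 y 0.83
L0.78 c1.60 TCP yz [0.0382 0.1908] bar-keeper mm [-61.   96.3] units from start: x -0.48 y 1.86
L0.78 c1.90 TCP yz [0.0688 0.1853] bar-keeper mm [-40.3  92.6] units from start: x -0.29 y 2.88
L0.78 c2.15 TCP yz [0.0921 0.1739] bar-keeper mm [-24.5  84.9] units from start: x 0.09 y 3.65
L1.20 c2.20 TCP yz [0.1017 0.1762] bar-keeper mm [-16.2  88.1] units from start: x 0.01 y 3.97
L1.60 c2.25 TCP yz [0.1125 0.1757] bar-keeper mm [-6.8 88.6] units from start: x 0.03 y 4.33
L1.90 c2.30 TCP yz [0.1218 0.1724] bar-keeper mm [ 1.3 86.4] units from start: x 0.14 y 4.64
L1.58 c3.19 TCP yz [0.1507 0.0893] bar-keeper mm [19. 30.] units from start: x 2.91 y 5.61
L1.59 c3.34 TCP yz [0.1491 0.0745] bar-keeper mm [18. 20.] units from start: x 3.40 y 5.55
L1.73 c3.49 TCP yz [0.1472 0.0596] bar-keeper mm [17.5 10. ] units from start: x 3.90 y 5.49
L1.85 c3.57 TCP yz [0.1461 0.0515] bar-keeper mm [17.5  4.5] units from start: x 4.17 y 5.45
pos [0.575  0.1078 0.3316] yaw 89.87 shift units [ 5.22  -4.16   0.041] len mm 200.2 roll -0.13001753658367932 F [ 0.6  0.9 -0.1] w 0.0429 t 8.07
```

```bash
python3 -m pendant '0.5 0 -1.35 0.03 0; 0.5 0.2 -2.7 0.03 0; 0.5 0.8 -3.9 0.03 0; 0.5 1.6 -4.18 0.03 0; 0.5 2.7 -4.18 0.03 0'; python3 -m pendant '0.5 1 0 0 0; 0.5 1.8 0 0 0; 0.5 2.2 0 0 0; 0.5 2.2 0 0 0; 0.5 2.2 0 0 0';  python3 - <<'E'
from h import *
go([0.5758,-.0175,0.1766],90)
m=camera_model("wrist");im=camera("wrist");cv2.imwrite("pics/w4.png",im)
im=camera("scene");cv2.imwrite("pics/s4.png",cv2.resize(im[120:270,230:430],None,fx=3.5,fy=3.5))
E
```

```text
time: 8.48
position: [0.5773, -0.0206, 0.2525]
tool_rot: [0.709, 0.002, 0.705, -0.002]
force: [2.0, 0.8, -0.2]
width: 0.0425
time: 8.9
position: [0.576, -0.0177, 0.1855]
tool_rot: [0.707, 0.001, 0.707, -0.001]
force: [-0.3, 0.1, 0.4]
width: 0.0424
pos [ 0.576  -0.0177  0.1855] yaw 89.86 shift units [ 0.295  0.007 -0.007] len mm 8.9 roll -0.14343478112022012 F [-0.3  0.1  0.4] w 0.0424 t 8.9
```

View pics/w4.png

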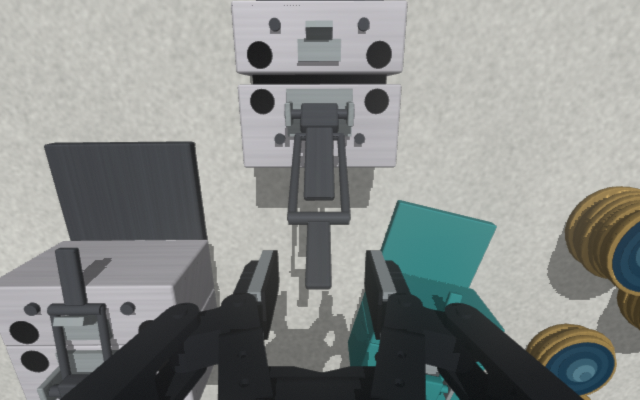

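View pics/s4.png

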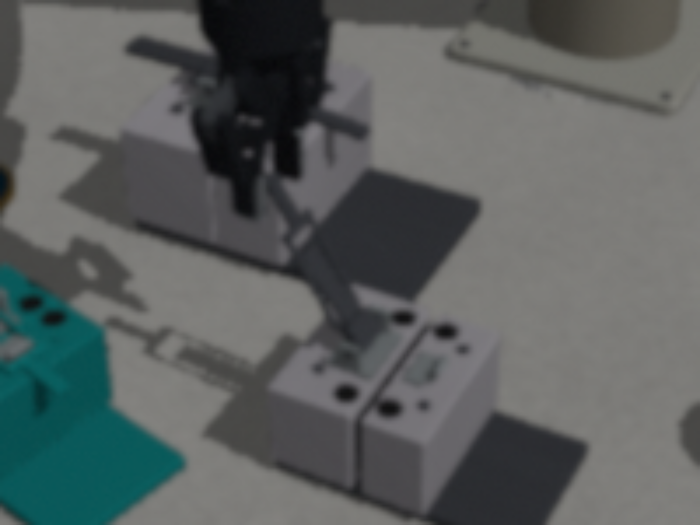

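```bash
python3 - <<'E'
from fit import *
m=camera_model("wrist")
for L,c in((.78,1.04),(.8,1.06),(.82,1.0)):
    W=pts([.5753,.0502,1.5792,.006,L,c]);e=W["bar"]+(W["tab"]-W["bar"])*46.5/28
    print(L,c,[proj(m,W[k]).round(1) for k in("keeper","pivot","lever_end","bar","tab")],proj(m,e).round(1))
s=get_state();print(proj(m,s["position"]),proj(m,s["position"]+[0,0,.019]))
print([ (k,d["point"],d["confidence"]) for k in("lever_end","claw_bar","claw_tab","pivot") for d in pinpoint(k,"wrist") if abs(d["point"][0]-320)<20])
E
```

```text
0.78 1.04 [array([317.8,  38.7]), array([318.7, 111.2]), array([319.3, 186.8]), array([319.3, 216. ]), array([319.6, 261.6])] [319.8 298. ]
0.8 1.06 [array([317.8,  38.7]), array([318.7, 111.2]), array([319.3, 185.9]), array([319.3, 214.2]), array([319.5, 259.4])] [319.7 295.8]
0.82 1.0 [array([317.8,  38.7]), array([318.7, 111.2]), array([319.3, 184.9]), array([319.4, 218.8]), array([319.7, 265.4])] [319.9 302.2]
[322.08647479 263.08686008] [322.30984693 284.79815672]
[('lever_end', [322.3, 186.3], 0.64), ('claw_bar', [320.9, 219.6], 0.97), ('claw_tab', [318.8, 265.8], 0.65), ('claw_tab', [319.6, 8.8], 0.22), ('pivot', [317.7, 114.8], 0.64)]
```

The tab runs from the bar (318,217) to its end (317,287), centred between the pads at columns 265 and 375. I descend 9 mm and pinch.

```bash
python3 -m pendant '0.5 0.2 0 -0.02 0; 0.5 0.3 0 -0.02 0; 0.2 0.3 0 -0.02 0; 0 0.3 0 -0.02 0; 0 0.3 0 -0.02 0' 40; python3 -m pendant '0 0 0 0 0; 0 0 0 0 0; 0 0 0 0 0';  python3 - <<'E'
from h import *
go([0.5758,-.0175,0.1766],90)
im=camera("wrist");cv2.imwrite("pics/w5.png",im)
E
```

```text
time: 9.62
position: [0.5749, -0.0179, 0.1762]
tool_rot: [0.707, 0.001, 0.707, -0.001]
force: [-2.4, -0.1, -0.3]
width: 0.0107
time: 9.87
position: [0.5748, -0.0178, 0.1762]
tool_rot: [0.707, 0.001, 0.707, -0.001]
force: [-2.6, -0.6, 1.0]
width: 0.0108
pos [ 0.5748 -0.0178  0.1762] yaw 89.85 shift units [-0.014  0.011  0.034] len mm 1.2 roll -0.15417274312117968 F [-2.6 -0.6  1. ] w 0.0108 t 9.87
```

View pics/w5.png

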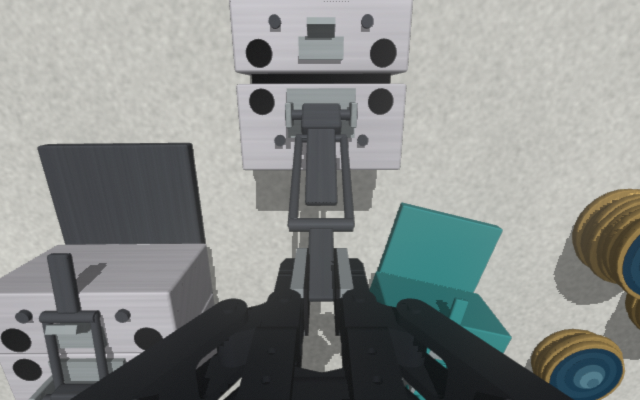

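Pinched: the width is 10.8 mm and the tab sits between the pads in the view. Now I swing the claw over.

```bash
python3 -m pendant '0 -0.19 0.4 -0.03 0; 0 -0.35 0.83 -0.03 0; 0 -0.45 1.3 -0.03 0; 0 -0.48 1.86 -0.03 0; 0 -0.42 2.4 -0.03 0'; python3 -c "
from h import *
from plan import G
go([0.575,*G(.78,2.15)[0]],90)
cv2.imwrite('pics/s6.png',cv2.resize(camera('scene')[120:270,230:430],None,fx=3.5,fy=3.5))"
```

```text
time: 10.33
position: [0.5747, 0.0553, 0.1899]
tool_rot: [0.707, 0.001, 0.707, -0.001]
force: [-2.0, -3.9, -1.0]
width: 0.0108
pos [0.5747 0.0553 0.1899] yaw 89.86 shift units [0.534 1.226 0.005] len mm 40.1 roll -0.1404940184192469 F [-2.  -3.9 -1. ] w 0.0108 t 10.33
```

View pics/s6.png

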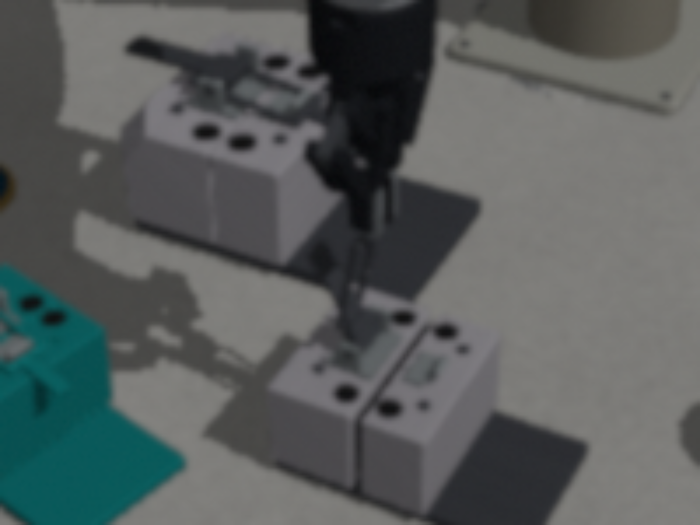

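```bash
python3 -m pendant '0 0.13 0.48 0 0; 0 0.3 0.87 0 0; 0 0.51 1.25 0 0; 0 0.43 1.57 0 0; 0 0.45 1.93 0 0'; python3 -c "
from h import *
from plan import G
go([0.575,*G(1.9,2.3)[0]],90)
cv2.imwrite('pics/s7.png',cv2.resize(camera('scene')[120:270,230:430],None,fx=3.5,fy=3.5))
p0=G(1.6,2.25)[0]
for c in(2.25,2.4,2.6,2.8,3.0,3.2,3.35,3.45,3.53,3.6):
  L=min(1.88,1.6+(c-2.25)*.8);g=G(L,c);print(round(L,2),c,g[0].round(4),'x %.2f y %.2f'%(-(g[0]-p0)[1]/.03,(g[0]-p0)[0]/.03),((g[1]-[.048,.08])*1e3).round(1))"
```

```text
time: 10.8
position: [0.5746, 0.1123, 0.1747]
tool_rot: [0.707, 0.0, 0.707, -0.001]
force: [0.6, -6.6, -2.8]
width: 0.0107
pos [0.5746 0.1123 0.1747] yaw 89.88 shift units [0.078 0.318 0.012] len mm 9.8 roll -0.12471434400971759 F [ 0.6 -6.6 -2.8] w 0.0107 t 10.8
1.6 2.25 [0.1125 0.1757] x -0.00 y 0.00 [-6.8 88.6]
1.72 2.4 [0.126  0.1652] x 0.35 y 0.45 [ 3.1 81.6]
1.88 2.6 [0.1413 0.1485] x 0.91 y 0.96 [14.4 70.2]
1.88 2.8 [0.1502 0.1297] x 1.53 y 1.26 [20.4 57.5]
1.88 3.0 [0.1551 0.1096] x 2.20 y 1.42 [23.8 43.8]
1.88 3.2 [0.156  0.0888] x 2.89 y 1.45 [24.3 29.8]
1.88 3.35 [0.1539 0.0734] x 3.41 y 1.38 [22.9 19.3]
1.88 3.45 [0.1513 0.0633] x 3.74 y 1.29 [21.1 12.5]
1.88 3.53 [0.1484 0.0555] x 4.01 y 1.20 [19.2  7.2]
1.88 3.6 [0.1454 0.0489] x 4.23 y 1.10 [17.2  2.7]
```

View pics/s7.png

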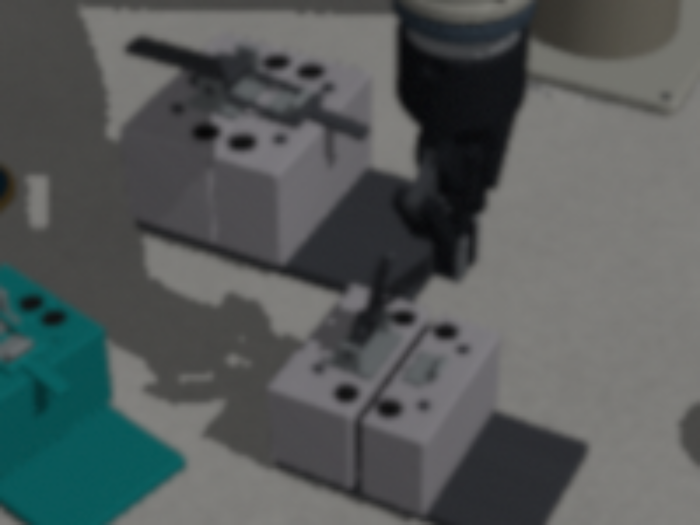

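```bash
python3 -m pendant '0 0.35 0.45 0 0; 0 0.91 0.96 0 0; 0 1.53 1.26 0 0; 0 2.2 1.42 0 0; 0 2.65 1.44 0 0';python3 -m pendant '0 0 0 0 0'; python3 - <<'E'
from fit import *
from plan import G
go([0.575,*G(1.88,3.35)[0]],90)
m=camera_model("wrist");im=camera('wrist');cv2.imwrite('pics/w8.png',im)
for l in("keeper","pivot","lever_end","claw","claw_bar","claw_tab"):
    print(l,[(np.round(d["point"],1).tolist(),round(d["confidence"],2)) for d in pinpoint(l,"wrist") if abs(d["point"][0]-320)<25])
for L in(1.7,1.88,2.05):
    print(L,{k:proj(m,v).round(1).tolist() for k,v in pts([.5753,.0502,1.5792,.006,L,3.12]).items()})
cv2.imwrite('pics/s8.png',cv2.resize(camera('scene')[120:270,230:430],None,fx=3.5,fy=3.5))
E
```

```text
time: 11.27
position: [0.5746, 0.1572, 0.0944]
tool_rot: [0.707, 0.001, 0.707, -0.0]
force: [-0.7, 3.4, 3.6]
width: 0.0111
time: 11.35
position: [0.5743, 0.1563, 0.0934]
tool_rot: [0.707, 0.001, 0.708, -0.001]
force: [1.7, 4.7, 0.8]
width: 0.0108
pos [0.5743 0.1563 0.0934] yaw 89.87 shift units [ 0.668 -0.08   0.023] len mm 20.2 roll -0.12768139442090387 F [1.7 4.7 0.8] w 0.0108 t 11.35
keeper []
pivot []
lever_end []
claw []
claw_bar [([323.8, 339.4], 0.75)]
claw_tab [([324.0, 287.0], 0.66)]
1.7 {'push': [322.7, 275.5], 'keeper': [323.2, 338.0], 'pivot': [324.0, 422.7], 'lever_end': [324.8, 549.2], 'claw': [324.3, 456.5], 'bar': [323.1, 356.1], 'tab': [322.5, 306.9]}
1.88 {'push': [322.7, 275.5], 'keeper': [323.2, 338.0], 'pivot': [324.0, 422.7], 'lever_end': [324.6, 526.1], 'claw': [324.2, 452.2], 'bar': [323.0, 350.6], 'tab': [322.5, 300.6]}
2.05 {'push': [322.7, 275.5], 'keeper': [323.2, 338.0], 'pivot': [324.0, 422.7], 'lever_end': [324.3, 499.7], 'claw': [324.2, 447.2], 'bar': [323.0, 344.5], 'tab': [322.4, 294.0]}
```

View pics/w8.png

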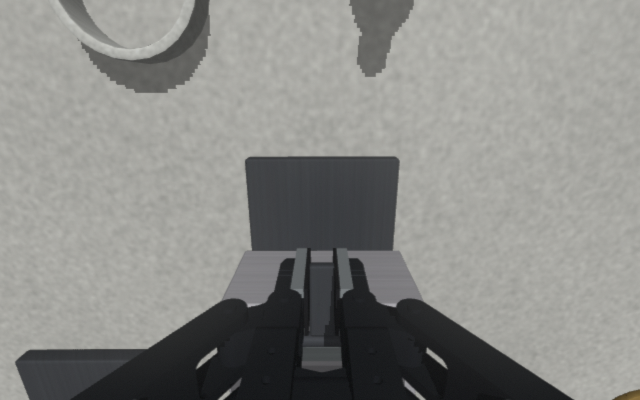

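View pics/s8.png

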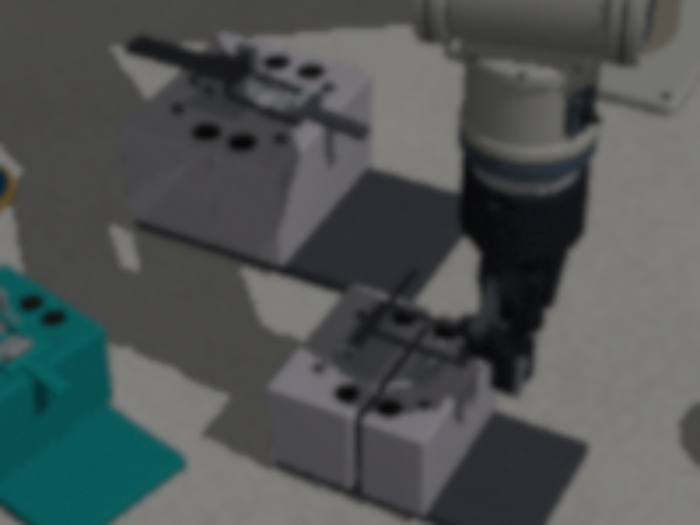

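```bash
python3 -m pendant '0 0.35 -0.03 0 0; 0 0.67 -0.08 0 0; 0 0.9 -0.14 0 0; 0 1.05 -0.2 0 0; 0 1.05 -0.2 0 0'; python3 - <<'E'
from fit import *
from plan import G
go([0.575,*G(1.88,3.55)[0]],90)
m=camera_model("wrist");im=camera('wrist');cv2.imwrite('pics/w9.png',im[200:400,220:420].repeat(3,0).repeat(3,1))
for c in("wrist","top","scene"):
  if c!="wrist": im=camera(c)
  for l in("keeper","lever_end","claw_bar","claw_tab"):
    print(c,l,[(np.round(d["point"],1).tolist(),round(d["confidence"],2)) for d in pinpoint(l,c)])
cv2.imwrite('pics/s9.png',cv2.resize(im[170:270,290:410],None,fx=6,fy=6,interpolation=cv2.INTER_CUBIC))
for c in("top","scene"):
    print(c,{k:proj(camera_model(c),v).round(1).tolist() for k,v in pts([.5753,.0502,1.5792,.006,1.9,3.45]).items()})
E
```

```text
time: 12.17
position: [0.5746, 0.1488, 0.0634]
tool_rot: [0.707, 0.001, 0.707, -0.001]
force: [-0.2, 2.1, 1.1]
width: 0.0107
pos [0.5746 0.1488 0.0634] yaw 89.83 shift units [ 0.326 -0.039  0.014] len mm 9.8 roll -0.1742127875048709 F [-0.2  2.1  1.1] w 0.0107 t 12.17
wrist keeper [([319.4, 368.6], 0.8)]
wrist lever_end []
wrist claw_bar [([322.9, 350.1], 0.64)]
wrist claw_tab [([320.7, 287.1], 0.68)]
top keeper [([375.3, 277.0], 0.94), ([281.0, 186.9], 0.85), ([394.8, 141.2], 0.82)]
top lever_end [([437.0, 275.9], 0.86), ([291.5, 182.9], 0.72), ([436.4, 149.1], 0.65)]
top claw_bar [([370.5, 274.8], 0.78), ([391.0, 141.1], 0.47), ([273.1, 185.5], 0.39)]
top claw_tab [([380.6, 135.3], 0.76), ([352.2, 271.5], 0.65)]
scene keeper [([312.9, 151.0], 0.95), ([351.2, 226.5], 0.83), ([233.5, 222.0], 0.75)]
scene lever_end [([208.6, 200.2], 0.83), ([344.9, 201.7], 0.7), ([272.4, 132.3], 0.65)]
scene claw_bar [([315.4, 155.3], 0.64), ([236.2, 219.7], 0.63), ([362.6, 226.5], 0.59)]
scene claw_tab [([332.3, 152.8], 0.74), ([245.9, 229.5], 0.57)]
top {'push': [273.2, 187.3], 'keeper': [282.3, 185.7], 'pivot': [302.9, 185.0], 'lever_end': [292.8, 181.3], 'claw': [301.5, 183.9], 'bar': [272.4, 184.8], 'tab': [261.1, 185.2]}
scene {'push': [361.5, 239.2], 'keeper': [352.4, 226.6], 'pivot': [333.7, 215.2], 'lever_end': [341.4, 198.7], 'claw': [334.6, 209.6], 'bar': [361.0, 225.4], 'tab': [371.7, 231.8]}
```

View pics/s9.png

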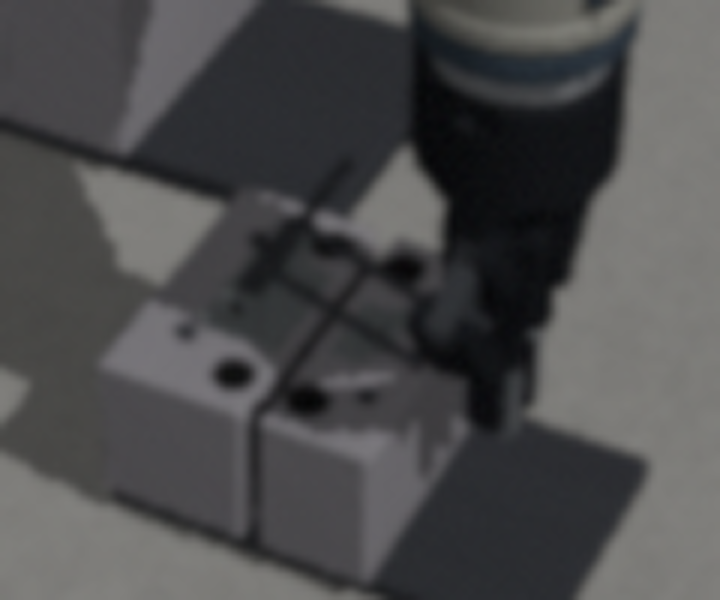

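View pics/w9.png

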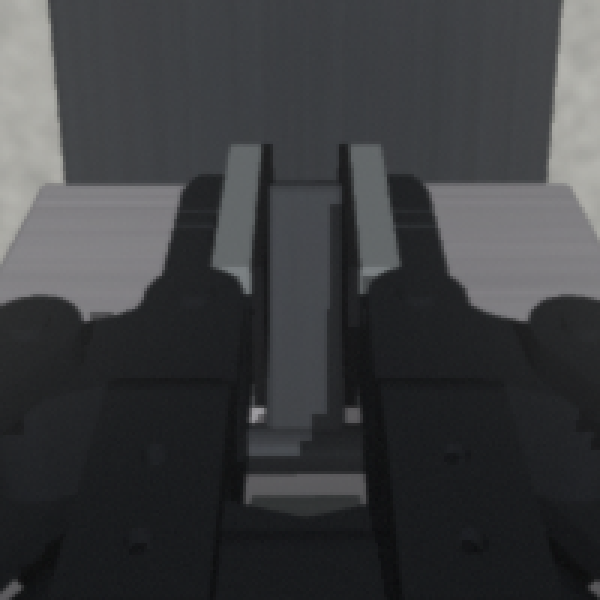

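```bash
python3 - <<'E'
from h import *
m=camera_model("wrist")
for z in(.084,.088,.092,.096): 
    p=atz(ray(m,(322.9,350.1)),z);print(z,p.round(4),"bar-keeper mm",round((p[1]-.0502-.048)*1e3,1))
print(proj(m,[.575,.0982,.08]),proj(m,[.575,.1072,.094]))
E
```

```text
0.084 [0.575  0.1134 0.084 ] bar-keeper mm 15.2
0.088 [0.575  0.1173 0.088 ] bar-keeper mm 19.1
0.092 [0.575  0.1211 0.092 ] bar-keeper mm 22.9
0.096 [0.575  0.1249 0.096 ] bar-keeper mm 26.7
[322.86562289 368.18442586] [322.98387651 377.8565537 ]
```

```bash
python3 -m pendant '0 0.12 -0.06 0 0; 0 0.24 -0.11 0 0; 0 0.34 -0.17 0 0; 0 0.34 -0.17 0 0'; python3 - <<'E'
from fit import *
go([0.575,.1434,.0528],90)
m=camera_model("wrist");im=camera('wrist');cv2.imwrite('pics/w10.png',im[200:400,220:420].repeat(3,0).repeat(3,1))
for l in("keeper","claw_bar","claw_tab"):
    print(l,[(np.round(d["point"],1).tolist(),round(d["confidence"],2)) for d in pinpoint(l,"wrist")])
for z in(.0835,.088):
    print(z,[((atz(ray(m,d["point"]),z)[1]-.0982)*1e3).round(1) for d in pinpoint("claw_bar","wrist")])
E
```

```text
time: 13.25
position: [0.5748, 0.144, 0.054]
tool_rot: [0.707, 0.001, 0.707, -0.001]
force: [-3.4, 3.8, 3.6]
width: 0.0106
pos [0.5748 0.144  0.054 ] yaw 89.85 shift units [ 0.039 -0.021  0.006] len mm 1.3 roll -0.14998284845923138 F [-3.4  3.8  3.6] w 0.0106 t 13.25
keeper [([318.2, 380.6], 0.79)]
claw_bar [([321.3, 356.6], 0.59), ([319.5, 337.5], 0.24)]
claw_tab [([321.4, 286.9], 0.81)]
0.0835 [np.float64(16.0), np.float64(26.4)]
0.088 [np.float64(20.4), np.float64(30.4)]
```

View pics/w10.png

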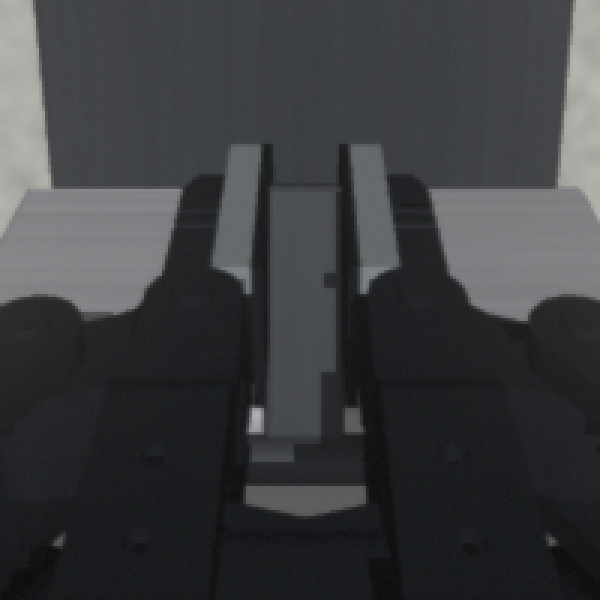

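```bash
python3 -m pendant '0 0.06 -0.04 0 0; 0 0.1 -0.08 0 0; 0 0.1 -0.08 0 0';python3 -m pendant '0 0.05 -0.04 0 0; 0 0.05 -0.04 0 0'
```

```text
time: 13.8
position: [0.5751, 0.1424, 0.0523]
tool_rot: [0.707, 0.002, 0.707, -0.001]
force: [-3.9, 5.5, 13.2]
width: 0.011
time: 13.97
position: [0.5753, 0.1414, 0.0513]
tool_rot: [0.708, 0.002, 0.707, -0.001]
force: [-5.2, 5.4, 17.2]
width: 0.0106
```

```bash
python3 -m pendant '0 -0.06 0.03 0 0; 0.25 -0.06 0.03 0 0; 0.5 -0.06 0.03 0 0; 0.5 -0.06 0.03 0 0; 0.5 -0.06 0.03 0 0'; python3 -m pendant '0.5 -0.06 0 0 0; 0.5 -0.06 0 0 0'; python3 - <<'E'
from fit import *
m=camera_model("wrist");im=camera('wrist');cv2.imwrite('pics/w11.png',im[200:400,220:420].repeat(3,0).repeat(3,1))
b=pinpoint("claw_bar","wrist")
for z in(.0835,.088):
    print(z,[(((atz(ray(m,d["point"]),z)[1]-.0982)*1e3).round(1),d["point"]) for d in b])
E
```

```text
time: 14.38
position: [0.5746, 0.1411, 0.0511]
tool_rot: [0.707, 0.001, 0.707, -0.001]
force: [0.0, -0.9, 0.2]
width: 0.0428
time: 14.55
position: [0.5748, 0.1413, 0.0533]
tool_rot: [0.707, 0.001, 0.707, -0.001]
force: [-0.2, 0.4, -0.4]
width: 0.043
0.0835 [(np.float64(15.6), [321.4, 353.6]), (np.float64(1.8), [321.6, 377.9])]
0.088 [(np.float64(20.0), [321.4, 353.6]), (np.float64(6.7), [321.6, 377.9])]
```

View pics/w11.png

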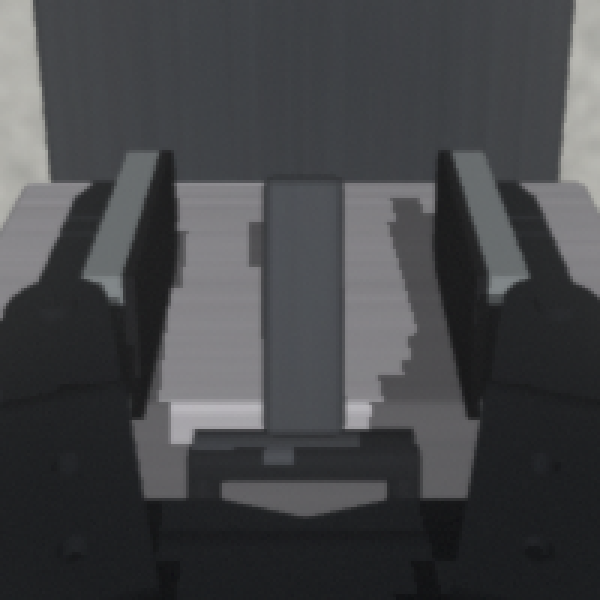

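The fingers are off the tab. The bar lies on the top face behind the lip at keeper x ≈ +15.6 mm. I rise, close the fingers, and look at the lever.

```bash
python3 -m pendant '0.5 -0.5 0.05 0 0; 0.5 -1.2 0.05 0 0; 0.5 -2.4 0.05 0 0; 0.4 -3.7 0.05 0 0; 0 -5 0.05 0 0'; python3 -m pendant '0 -1 0 0 0; 0 -2 0 0 0; 0 -3 0 0 0; 0 -4 -0.8 0 0; 0 -4 -0.8 0 0';python3 -m pendant '0 0 0 0 0; 0 0 0 0 0'; python3 - <<'E'
from fit import *
m=camera_model("wrist");im=camera('wrist');cv2.imwrite('pics/w12.png',im)
ob=[]
for l,k in(("keeper",)*2,("pivot",)*2,("push_spot","push"),("lever_end",)*2,("claw",)*2,("claw_bar","bar"),("claw_tab","tab")):
    D=[d for d in pinpoint(l,"wrist") if abs(d["point"][0]-320)<25];print(l,[(np.round(d["point"],1).tolist(),round(d["confidence"],2)) for d in D])
    if D: ob.append((m,k,np.array(D[0]["point"]),1))
x,r=fit(ob,[.5753,.0502,1.5792,.006,1.85,3.57]);print(x,r.reshape(-1,2).round(1))
for L in(1.7,1.85,2.0): print(L,{k:proj(m,v).round(1).tolist() for k,v in pts([.5753,.0502,1.5792,.006,L,3.57]).items()})
go([.575,.11,.145],90)
E
```

```text
time: 15.07
position: [0.5741, 0.1428, 0.2044]
tool_rot: [0.707, 0.001, 0.708, -0.001]
force: [1.0, 0.0, 0.6]
width: 0.0235
time: 15.48
position: [0.5774, 0.1174, 0.3301]
tool_rot: [0.711, 0.001, 0.703, -0.001]
force: [1.1, -0.3, 0.9]
width: -0.0002
time: 15.65
position: [0.5742, 0.1188, 0.3228]
tool_rot: [0.707, 0.001, 0.707, -0.001]
force: [0.1, -0.0, -0.5]
width: 0.0001
keeper [([321.8, 177.5], 0.76), ([321.6, 167.0], 0.4)]
pivot [([323.5, 223.3], 0.76)]
push_spot [([323.0, 155.1], 0.92)]
lever_end [([322.6, 222.6], 0.88)]
claw [([322.6, 222.9], 0.66)]
claw_bar [([324.7, 164.7], 0.57)]
claw_tab [([322.4, 143.0], 0.8)]
[0.57524752 0.04727151 1.56755876 0.00884255 1.94848524 3.54376288] [[ 1.   0.7]
 [-0.7 -1.9]
 [-0.3 -0.7]
 [ 0.4 -0.3]
 [ 0.2  1.8]
 [-1.9  0.9]
 [ 0.4 -0.4]]
1.7 {'push': [322.1, 154.3], 'keeper': [322.4, 178.2], 'pivot': [322.8, 219.2], 'lever_end': [323.0, 233.7], 'claw': [322.9, 225.9], 'bar': [322.2, 167.2], 'tab': [322.0, 144.5]}
1.85 {'push': [322.1, 154.3], 'keeper': [322.4, 178.2], 'pivot': [322.8, 219.2], 'lever_end': [322.9, 225.3], 'claw': [322.9, 223.8], 'bar': [322.2, 165.0], 'tab': [322.0, 142.3]}
2.0 {'push': [322.1, 154.3], 'keeper': [322.4, 178.2], 'pivot': [322.8, 219.2], 'lever_end': [322.8, 216.7], 'claw': [322.8, 221.6], 'bar': [322.2, 162.7], 'tab': [321.9, 140.0]}
pos [0.5745 0.1192 0.3226] yaw 89.86 shift units [ 5.921 -0.304  0.025] len mm 177.9 roll -0.13740765910911534 F [ 0.3  0.1 -0.5] w 0.0001 t 16.05
```

View pics/w12.png

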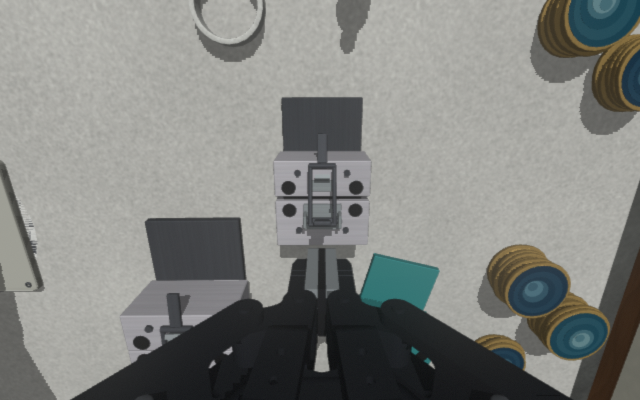

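The bar (325,165) is beyond the keeper (322,177) and the lever is at about 1.9. Now I work out the push path for the lever.

```bash
python3 - <<'E'
import numpy as np
p0=np.array([.110,.148])
for L in(1.9,1.7,1.5,1.3,1.1,.9,.7,.5,.3,.15,0.0):
    r=.056
    t=np.array([.0502-r*np.cos(L)+.0025*np.sin(L)+.011,.096+r*np.sin(L)+.0025*np.cos(L)])
    if L>1.4: t[1]=min(t[1],.148)
    print(L,t.round(4),"units x %.2f y %.2f"%(-(t-p0)[1]/.03,(t-p0)[0]/.03))
E
```

```text
1.9 [0.0817 0.148 ] units x -0.00 y -0.94
1.7 [0.0709 0.148 ] units x -0.00 y -1.30
1.5 [0.0597 0.148 ] units x -0.00 y -1.68
1.3 [0.0486 0.1506] units x -0.09 y -2.05
1.1 [0.038 0.147] units x 0.03 y -2.40
0.9 [0.0283 0.1414] units x 0.22 y -2.72
0.7 [0.02  0.134] units x 0.47 y -3.00
0.5 [0.0133 0.125 ] units x 0.77 y -3.22
0.3 [0.0084 0.1149] units x 1.10 y -3.39
0.15 [0.0062 0.1068] units x 1.37 y -3.46
0.0 [0.0052 0.0985] units x 1.65 y -3.49
```

```bash
python3 -m pendant '0 1.3 -0.1 0.03 0; 0 2.6 -0.2 0.03 0; 0 3.9 -0.3 0.03 0; 0 5 -0.3 0.03 0; 0 5.82 -0.3 0.03 0'; python3 -m pendant '0 0 0 0 0; 0 0 0 0 0'
```

```text
time: 16.47
position: [0.574, 0.1096, 0.1456]
tool_rot: [0.706, 0.001, 0.708, -0.001]
force: [-0.4, -0.1, -0.8]
width: -0.0004
time: 16.63
position: [0.5748, 0.1099, 0.1478]
tool_rot: [0.706, 0.001, 0.708, -0.001]
force: [-0.3, -0.5, 0.5]
width: 0.0002
```

```bash
python3 -m pendant '0 0 -0.5 0 0; 0 0 -0.9 0 0; 0 0 -1.15 0 0; 0 0 -1.4 0 0; 0 0 -1.68 0 0'; python3 -c "
from h import *
cv2.imwrite('pics/s13.png',cv2.resize(camera('scene')[150:270,270:420],None,fx=5,fy=5,interpolation=cv2.INTER_CUBIC))
print(get_state()['force'])"
```

```text
time: 17.05
position: [0.5762, 0.059, 0.15]
tool_rot: [0.708, 0.001, 0.706, -0.001]
force: [-0.2, 1.8, 2.0]
width: -0.0
[-0.00863473 -1.36156168  0.38152772]
```

View pics/s13.png

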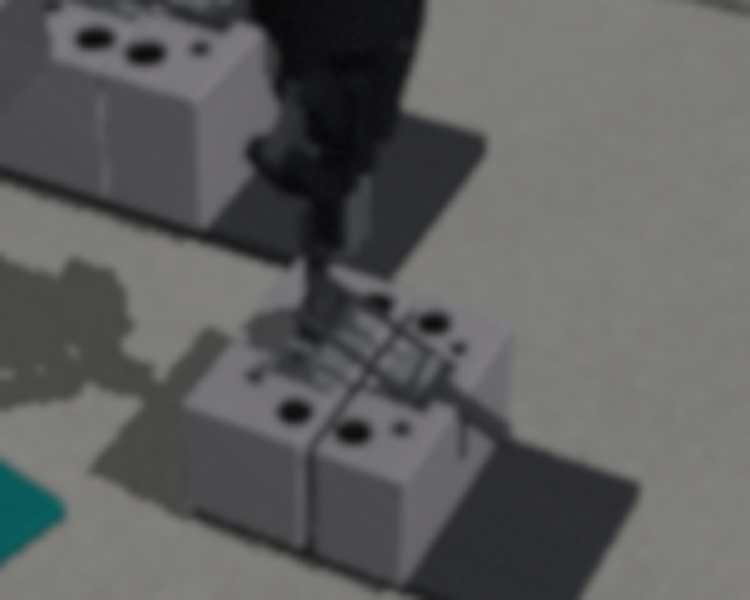

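The bar sits at the keeper and the lever is near vertical. I continue along the arc.

```bash
python3 -m pendant '0 0 -0.37 0 0; 0 0.03 -0.72 0 0; 0 0.22 -1.04 0 0; 0 0.35 -1.18 0 0; 0 0.47 -1.32 0 0'; python3 -m pendant '0 0.15 -0.11 0 0; 0 0.3 -0.22 0 0; 0 0.3 -0.22 0 0';  python3 -c "
from h import *
cv2.imwrite('pics/s14.png',cv2.resize(camera('scene')[150:270,270:420],None,fx=5,fy=5,interpolation=cv2.INTER_CUBIC))
print(get_state()['force'])"
```

```text
time: 17.52
position: [0.5754, 0.0189, 0.1342]
tool_rot: [0.707, 0.001, 0.707, -0.001]
force: [-0.5, 0.2, 2.5]
width: 0.0001
time: 17.77
position: [0.5746, 0.0128, 0.1243]
tool_rot: [0.706, 0.001, 0.708, -0.001]
force: [-0.8, -0.1, -0.6]
width: 0.0002
[-0.68488258 -0.07757776  0.04815268]
```

View pics/s14.png

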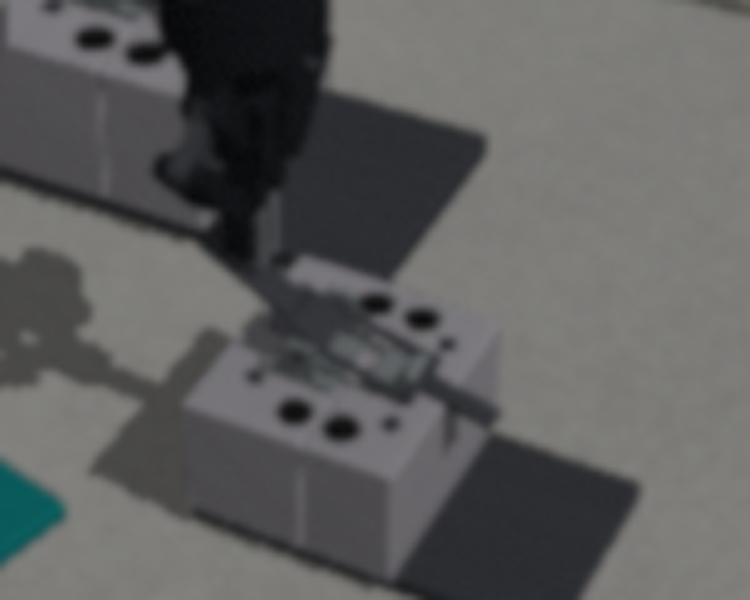

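The gap has nearly vanished, the claw is level, and the lever is at about 0.5. Next I press it flat.

```bash
python3 -m pendant '0 0.17 -0.09 0 0; 0 0.33 -0.17 0 0; 0 0.5 -0.21 0 0; 0 0.7 -0.25 0 0; 0 0.85 -0.27 0 0'; python3 -m pendant '0 0.03 0 0 0; 0 0.06 0 0 0; 0 0.06 0 0 0'
```

```text
time: 18.23
position: [0.5749, 0.0051, 0.0992]
tool_rot: [0.707, 0.001, 0.707, -0.001]
force: [0.0, 0.2, -0.2]
width: 0.0004
time: 18.48
position: [0.5749, 0.0051, 0.0985]
tool_rot: [0.707, 0.001, 0.707, -0.001]
force: [-3.1, -1.0, 3.9]
width: -0.0002
```

Contact comes at z 0.0985, which is the lever's flat top. I press a little more, then rise and look.

```bash
python3 -m pendant '0 0.07 0 0 0; 0 0.12 0 0 0; 0 0.12 0 0 0'; python3 -m pendant '0 -0.4 0 0 0; 0 -1.4 0.3 0 0; 0 -2.7 1 0 0; 0 -4 2 0 0; 0 -5.3 3 0 0'; python3 -m pendant '0 -1.3 0.4 0 0; 0 -2.3 0.4 0 0; 0 -2.3 0.4 0 0; 0 -2.3 0.4 0 0;0 -2.3 0.4 0 0'; python3 - <<'E'
from fit import *
m=camera_model("wrist");im=camera('wrist');cv2.imwrite('pics/w15.png',im)
ob=[]
for l,k in(("keeper",)*2,("pivot",)*2,("push_spot","push"),("lever_end",)*2,("claw",)*2,("claw_bar","bar"),("claw_tab","tab")):
    D=[d for d in pinpoint(l,"wrist") if abs(d["point"][0]-320)<25];print(l,[(np.round(d["point"],1).tolist(),round(d["confidence"],2)) for d in D])
    if D: ob.append((m,k,np.array(D[0]["point"]),1))
x,r=fit(ob,[.5753,.0502,1.5792,.003,0,3.2]);print(x.round(4),r.reshape(-1,2).round(1))
for L in(0,.1,.3): print(L,{k:proj(m,v).round(1).tolist() for k,v in pts([.5753,.0502,1.5792,.002,L,3.27]).items()})
cv2.imwrite('pics/s15.png',cv2.resize(camera('scene')[150:270,270:420],None,fx=5,fy=5,interpolation=cv2.INTER_CUBIC))
E
```

```text
time: 18.73
position: [0.5752, 0.0051, 0.0978]
tool_rot: [0.707, 0.001, 0.707, -0.001]
force: [-12.2, -1.9, 32.0]
width: -0.0
time: 19.15
position: [0.5752, 0.085, 0.2412]
tool_rot: [0.707, 0.001, 0.707, -0.001]
force: [1.1, -0.1, -0.2]
width: 0.0001
time: 19.57
position: [0.5749, 0.0964, 0.3079]
tool_rot: [0.707, 0.001, 0.708, -0.001]
force: [-0.3, -0.2, -0.6]
width: -0.0003
keeper [([319.4, 167.1], 0.73)]
pivot [([321.2, 209.4], 0.85)]
push_spot [([321.0, 144.2], 0.96), ([320.7, 168.9], 0.38)]
lever_end [([323.7, 253.5], 0.86), ([322.2, 142.9], 0.31)]
claw [([321.7, 220.9], 0.83)]
claw_bar [([323.0, 161.2], 0.64)]
claw_tab [([321.6, 135.5], 0.61)]
[ 5.7490e-01  4.7800e-02  1.5817e+00  2.3000e-03 -2.2600e-02  3.2945e+00] [[ 2.   0.8]
 [ 0.8 -1.4]
 [ 0.2 -0.8]
 [-1.1 -0.2]
 [ 0.4 -0.3]
 [-1.6  0.3]
 [-0.6  1.5]]
0 {'push': [321.6, 141.7], 'keeper': [321.9, 166.1], 'pivot': [322.3, 206.1], 'lever_end': [322.8, 252.1], 'claw': [322.4, 219.0], 'bar': [321.8, 159.7], 'tab': [321.5, 135.0]}
0.1 {'push': [321.6, 141.7], 'keeper': [321.9, 166.1], 'pivot': [322.3, 206.1], 'lever_end': [322.8, 254.3], 'claw': [322.4, 219.8], 'bar': [321.8, 160.3], 'tab': [321.5, 135.4]}
0.3 {'push': [321.6, 141.7], 'keeper': [321.9, 166.1], 'pivot': [322.3, 206.1], 'lever_end': [322.8, 257.3], 'claw': [322.4, 220.9], 'bar': [321.8, 160.9], 'tab': [321.5, 135.8]}
```

View pics/w15.png

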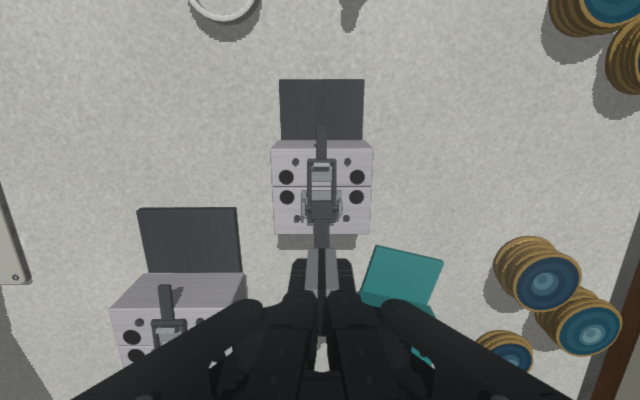

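View pics/s15.png

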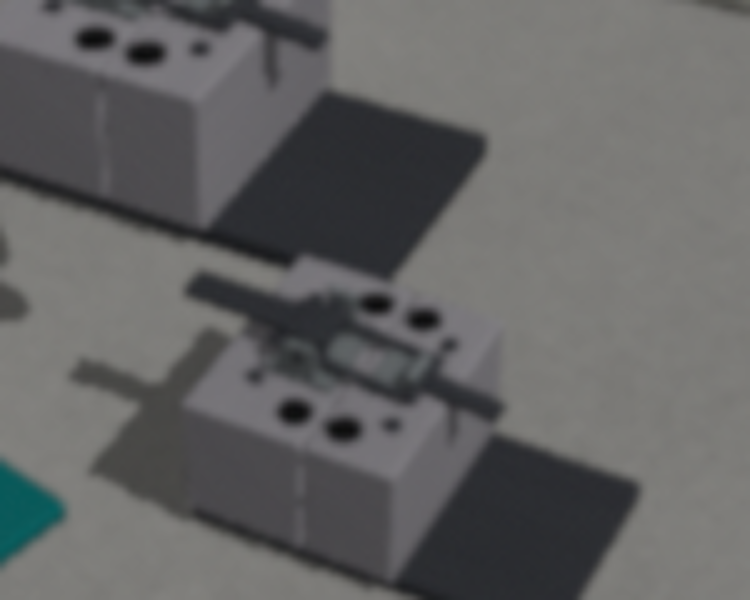

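The lever is flat, the claw is level and hooked, and the gap is closed to about 2 mm. The fit gives lever ≈ 0 rad and half ≈ 0.0023 m, and the arm is clear. I'm handing in.

```bash
python3 -c "
from bench import *
s=get_state();print(s['time'],s['force'],abs(s['qd']).max());print(finish_job())"
```

```text
20.0167 [ 0.52667996 -0.33152944 -0.43205548] 0.004099965797651044
the job is handed in; nothing more can be done
None
```

The mould box is closed and latched, and I handed the job in at 20.0 s of the 58 s allowed. I pushed the sliding half onto the seal and pulled the claw over by its tab until the bar lay behind the keeper. After letting go of it, I pushed the lever back and down flat.

**Claw let go:** with the fingers open and the lever still at about 1.9 rad, the bar lay about 15.6 mm beyond the keeper's foot on the top face.

**Last checks:**
- **Lever:** the final wrist view fits an angle of about 0 rad (fit −0.02). The fingers also met the lever at z 98.5 mm, which is its flat height.
- **Gap:** it fits about 2.3 mm, under the 3.5 mm limit. The scene picture shows only a hairline.
- **Bar:** it shows hooked at the keeper, but I took no separate measurement of its final height.
- **Contact:** the arm is clear of everything, with no force on the tool.
- **Bystanders:** nothing came near the slice, glue bottle or tape roll. I did not re-measure them at the end.

**What disagreed:** single network points were up to about 2 px (2–3 mm) off the fit. The last fit put the pivot about 2 mm from my first estimate, so the gap figure is only good to roughly that. The tab's end also showed about 5 mm shorter than the model predicted. Neither affected the result as far as I could see.

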